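Objectives back on their rail, by length

TASK

The four steel microscope objectives standing loose on the optical table have been cleaned: put them back on the storage rail, each upright in the middle of its own rubber seat with the lens up as it stands now, in order of length, the longest on the end seat next to the immersion-oil bottle and the shortest at the other end. Set them down gently without dropping any, and leave the oil bottle and the black eyepiece where they stand.

Things in the scene. Friction and masses are not known exactly. Their poses are not given: they have to be found in the camera images.
- objective_36: The shortest of four microscope objectives, bright steel with a black ring near the foot, standing upright on its threaded end with the lens up. 36 mm long in all: thread 29 mm in diameter and 5 mm high, then a plain round barrel 33 mm in diameter from 5 to 29 mm above the foot (grip it there, about 24 mm up), then a wide flat front, 29 mm across, with a large lens. Origin: centre of its foot; z along its axis, upward. About 100 g.
- objective_47: The second shortest of four microscope objectives, bright steel with a black ring near the foot, standing upright on its threaded end with the lens up. 47 mm long in all: thread 29 mm in diameter and 5 mm high, then a plain round barrel 33 mm in diameter from 5 to 35 mm above the foot (grip it there, about 24 mm up), then a cone narrowing to a 21 mm nose. Origin: centre of its foot; z along its axis, upward. About 140 g.
- objective_58: The second longest of four microscope objectives, bright steel with a black ring near the foot, standing upright on its threaded end with the lens up. 58 mm long in all: thread 29 mm in diameter and 5 mm high, then a plain round barrel 34 mm in diameter from 5 to 44 mm above the foot (grip it there, about 24 mm up), then a cone narrowing to a 15 mm nose. Origin: centre of its foot; z along its axis, upward. About 180 g.
- objective_69: The longest of four microscope objectives, bright steel with a black ring near the foot, standing upright on its threaded end with the lens up. 69 mm long in all: thread 29 mm in diameter and 5 mm high, then a plain round barrel 35 mm in diameter from 5 to 53 mm above the foot (grip it there, about 24 mm up), then a long cone narrowing to a 10 mm nose. Origin: centre of its foot; z along its axis, upward. About 220 g.
- seat_a: One of four equal seats in a row on the storage rail (an end seat; along the rail they come a, b, c, d, about 84 mm apart): a black round rubber pad, 52 mm in diameter, level, on a steel disc 58 mm in diameter on a clamped carrier 54 by 46 mm. Origin: centre of the pad's upper face, 20 mm above the table; y along the rail, x across it. Fixed.
- seat_b: One of four equal seats in a row on the storage rail (an inner seat; along the rail they come a, b, c, d, about 84 mm apart): a black round rubber pad, 52 mm in diameter, level, on a steel disc 58 mm in diameter on a clamped carrier 54 by 46 mm. Origin: centre of the pad's upper face, 20 mm above the table; y along the rail, x across it. Fixed.
- seat_c: One of four equal seats in a row on the storage rail (an inner seat; along the rail they come a, b, c, d, about 84 mm apart): a black round rubber pad, 52 mm in diameter, level, on a steel disc 58 mm in diameter on a clamped carrier 54 by 46 mm. Origin: centre of the pad's upper face, 20 mm above the table; y along the rail, x across it. Fixed.
- seat_d: One of four equal seats in a row on the storage rail (an end seat; along the rail they come a, b, c, d, about 84 mm apart): a black round rubber pad, 52 mm in diameter, level, on a steel disc 58 mm in diameter on a clamped carrier 54 by 46 mm. Origin: centre of the pad's upper face, 20 mm above the table; y along the rail, x across it. Fixed.
- oil_bottle: Small amber immersion-oil bottle with paper label and black cap, 28 mm in diameter, 66 mm high, standing loose on the table about 86 mm beyond one end seat of the rail, seat_a or seat_d as it comes (a grey rubber air blower, 53 mm in diameter and 98 mm high with a thin spout, stands likewise beyond the other end). Origin: centre of its underside.
- eyepiece: A microscope eyepiece that stands among the objectives and is none of them: black, 50 mm high, 42 mm in diameter at its top, on a steel tube of 30 mm. Loose. Origin: centre of its underside.
There are look-alikes about, which are no part of the job. Leave any blue look-alike of the objective_36 alone.

How it is judged:
By the outcome, as a careful person would: the job done as asked, in the order asked, and still so for the second after the job is handed in, with the robot touching nothing.
It also fails if it takes over 102 s, if anything falls off the work surface, if the arm or the gripper's body presses on something with over 40 N, if the wrist force passes 120 N, or if a joint passes its speed limit or range.

ROBOT

A 6-joint arm with a two-finger parallel gripper is mounted at the origin on the work surface. World frame = base frame: x ahead of the robot, y to its left, z up, the work surface at z = 0. Lengths are in mm, angles in rad, forces in N, time in s.
With the tool pointing down it reaches from about 350 to 925 mm from the base axis. Payload 6.4 kg.
Tool frame: the origin (TCP) lies on the centre line of the jaws, within the pads' length; the fingertips stand 8 mm ahead of it and the grasp point (between the pads) lies 11 mm behind it; z points along the fingers, y is the line along which they close (so a half turn about z gives the same grasp; the last joint's range is limited). The gripper opens to 94 mm and grips with 3 to 60 N. Pads are 16 mm wide; open, the fingers measure 119 mm over their backs; the gripper's body (75 mm by 177 mm) begins 78 mm behind the grasp point.
Start: joints at [1.021, 0.245, 1.558, -0, 1.339, -0.174], TCP at [238.559, 604.652, 213.455] pointing down, gripper open.
Joint ranges: [-3.13, 3.13], [-1.02, 2.26], [0.13, 2.54], [-0.95, 4.09], [0.21, 2.88], [-2.74, 2.74]. Speed limits (rad/s): [2.57, 2.57, 3.14, 3.14, 3.14, 3.14].

INTERFACE

Orientations are given as a rotation vector (axis times angle).
In Python, from bench import get_state, capture, finish_job gives the robot as it stands. The module is installed in compiled form; this text tells all that it offers.
- The arm moves only by the tool play_rows, never from a script. Its arguments are lists of equal length, an entry for each row: "offset": the shift along the tool's x, y, z in units of 0.1 m (1.0 is 0.1 m), a list of three; "angular": the turn, a rotation vector about the tool's x, y, z in units of 0.5 rad (1.0 is 0.5 rad), a list of three. A call has 1 to 5 rows; each row is the pose to reach, as a shift and turn from the pose commanded when the call began, along the tool's axes at that moment; what a row does not reach only later rows make up. A row lasts 1/12 s, in which the tool goes at most 41.7 mm and 7.16 degrees, less where a joint would pass 70% of its speed; a pose out of reach is approached as far as the arm can. A call with a number of a shift or a turn outside -1 to 1 is refused whole. A call with a gripper value outside its range is refused whole. "claw" is the gripper command: -1 is shut, 1 is fully open, values between are in proportion, set as the call begins (left out, the last holds). The fingers move at their own pace and stop on an object; "squeeze" is the grip in N (left out, the last holds). Time passes only in rows, so rows that repeat a pose let the fingers close. It gives the time, the measured TCP pose, the force, the opening and the grip force at its end, in the units of the state.
- get_state(): the state, without advancing time (a new reading comes with each control period).
- capture(name): name is "side" or "top"; returns a dict with "frame" (400x640x3 uint8, blue, green, red), "vertical_fov" (degrees; the focal length in pixels is half the picture's height over the tangent of half this angle, whatever the lens; pixels are square), "cx", "cy" (the principal point, pixels), "R" (3x3) and "t" (3): a world point X has camera coordinates R X + t. Camera axes: x right, y down, z forward; pixel columns grow to the right and rows downward; lengths in mm; the calibration is good to about 2 mm. A picture is of the moment at which its call begins. There is no depth.
- finish_job(): hands the job in; it is judged then, once.
The state is a dict: "clock": time; "joint_positions": joint angles; "qd": joint speeds; "effort": joint torques, N m; "tool_pos": TCP position; "tool_rot": TCP orientation; "contact_force": force on the tool from outside, world axes, zero at the start; "torque": the same for the moment, N m; "finger_gap": opening from 0.0 (shut) to 1.0 (fully open); "grip_force": force on a finger pad.
Only numpy, scipy, OpenCV 4.12 (cv2) and the standard library are available. Lean on these libraries where they do the work, as an engineer would, in place of code of your own. Each camera call takes 0.05 s, during which the arm holds its last target. There are 200 camera calls.

## Working session

There is one attempt and no reset: what is moved stays moved. The work goes in short steps, Python scripts to look and compute and a tool call to move; the robot and the scene stay as the last step left them, time stands still between calls to the robot, and variables do not carry over. Pictures are saved under pics/ and viewed, at most 14 in all, crops included, and the job is handed in when it is done.

Besides the shell and the picture viewer there is one more tool, called after "Call:" as name(argument=value, ...) on one line, values as JSON. play_rows: Moves the arm, as the interface text tells. Shifts and turns lie within -1 to 1; 1 stands for 0.1 m of shift or 0.5 rad of turn. Its arguments: {"type":"object","properties":{"offset":{"type":"array","items":{"type":"array","items":{"type":"number","minimum":-1,"maximum":1}}},"angular":{"type":"array","items":{"type":"array","items":{"type":"number","minimum":-1,"maximum":1}}},"claw":{"type":"number"},"squeeze":{"type":"number"}},"required":["offset","angular"]}

```bash
mkdir -p pics; cat > h.py <<'E'
import numpy as np, cv2
from bench import get_state, capture
def ray(c,u,v,z):
    f=200/np.tan(np.radians(c["vertical_fov"])/2)
    R=np.array(c["R"]);t=np.array(c["t"])
    d=R.T@np.array([(u-c["cx"])/f,(v-c["cy"])/f,1]);o=-R.T@t
    return o+d*(z-o[2])/d[2]
def proj(c,X):
    f=200/np.tan(np.radians(c["vertical_fov"])/2)
    p=np.array(c["R"])@np.array(X)+np.array(c["t"])
    return p[:2]/p[2]*f+[c["cx"],c["cy"]]
E
python3 - <<'E'
from h import *
for n in("top","side"):
    c=capture(n);cv2.imwrite(f"pics/{n}0.png",c["frame"])
    R=np.array(c["R"]);print(n,c["vertical_fov"],c["cx"],c["cy"],-R.T@np.array(c["t"]),R.round(3).tolist())
print(get_state())
E
```

```text
top 54.96148336625758 320.77514047709343 199.76144807145988 [495.82715008  76.22994966 814.37898231] [[0.009, -1.0, 0.007], [-0.997, -0.01, -0.078], [0.078, -0.006, -0.997]]
side 51.27852287911337 318.27592955409216 197.42221970587732 [ 175.43812891 -476.58452913  664.49785325] [[0.809, -0.587, -0.009], [-0.401, -0.542, -0.739], [0.429, 0.601, -0.674]]
{'clock': 0.1, 'joint_positions': array([ 1.02091713e+00,  2.45712423e-01,  1.55890606e+00, -2.82213532e-05,
        1.33873500e+00, -1.74064971e-01]), 'qd': array([-0.00018638, -0.00206012, -0.00344348, -0.00039247,  0.0038669 ,
       -0.00137318]), 'effort': array([-9.50613794e-04, -4.16914344e+01, -3.15527058e+01,  6.87084370e-02,
        3.09595233e-02, -3.36130961e-05]), 'tool_pos': array([238.26015336, 604.17090786, 212.46840939]), 'tool_rot': array([-5.86737815e-01, -3.08570579e+00,  2.60145496e-03]), 'contact_force': array([ 1.03529554, -0.64592645, -0.10916049]), 'torque': array([-0.00258606, -0.00254065,  0.00765804]), 'grip_force': 0.0, 'finger_gap': 1.0018314634676762}
```

View pics/top0.png

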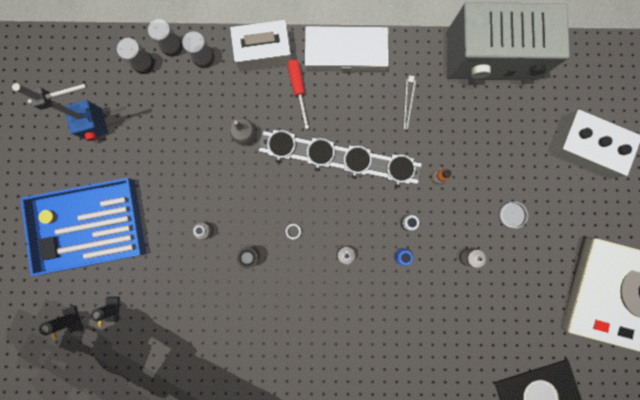

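View pics/side0.png

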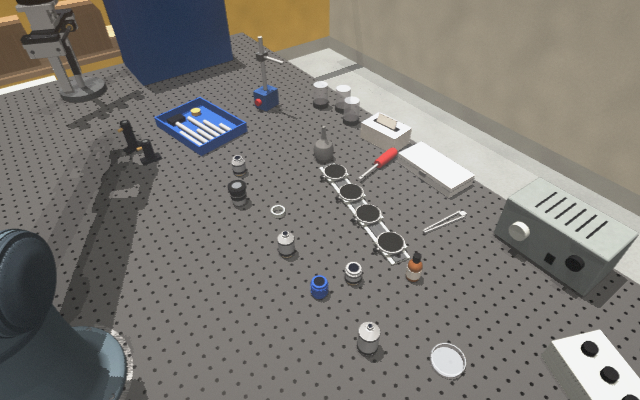

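Top view: the seats are at about (281,144), (320,152), (357,160) and (401,168). The oil bottle is at the right end (443,175) and the blower at the left (242,130). The steel objectives are at (201,231), (346,255), (411,222) and (476,258), the eyepiece at (248,257) and the blue look-alike at (404,257). The side view shows the same layout. I'll enlarge both.

```bash
python3 - <<'E'
import cv2,numpy as np
t=cv2.imread("pics/top0.png");s=cv2.imread("pics/side0.png")
def cr(im,u,v,r,k): return cv2.resize(im[v-r:v+r,u-r:u+r],None,fx=k,fy=k,interpolation=cv2.INTER_CUBIC)
a=[cr(t,u,v,20,5) for u,v in((201,231),(346,255),(411,222),(476,258))]
b=[cr(s,u,v,20,5) for u,v in((238,164),(286,243),(353,271),(369,338))]
cv2.imwrite("pics/m.png",np.vstack([np.hstack(a),np.hstack(b)]))
E
```

```text
(no output)
```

View pics/m.png

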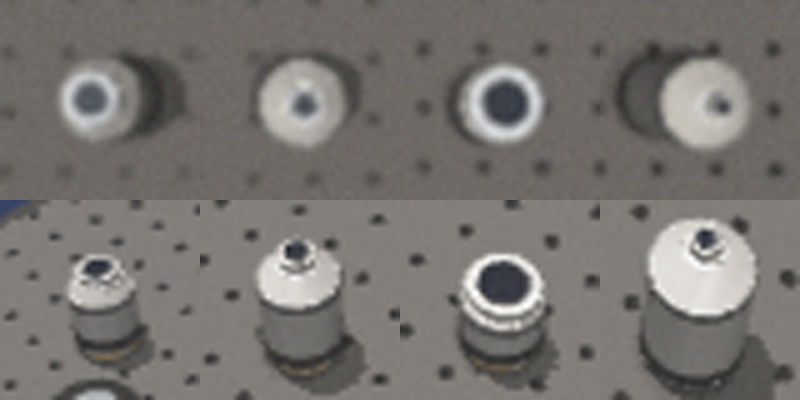

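```bash
python3 - <<'E'
from h import *
c=capture("top");im=c["frame"];g=cv2.cvtColor(im,cv2.COLOR_BGR2GRAY)
# seats: dark pads
for u,v in((281,144),(320,152),(357,160),(401,168)):
    r=20;w=g[v-r:v+r,u-r:u+r];m=(w<45).astype(np.uint8)
    m=cv2.morphologyEx(m,cv2.MORPH_OPEN,np.ones((5,5)))
    n,l,st,ce=cv2.connectedComponentsWithStats(m)
    i=1+st[1:,4].argmax();q=ce[i]+[u-r,v-r]
    print("seat",q.round(1),st[i],ray(c,*q,20).round(1))
f=200/np.tan(np.radians(c["vertical_fov"])/2)
s=capture("side")
for (u,v),(a,b) in zip(((201,231),(346,255),(411,222),(476,258)),((238,160),(286,238),(353,269),(369,333))):
    for nm,h in((36,36),(47,47),(58,58),(69,69)):
        print(nm,ray(c,u,v,h).round(1),end=" ")
    print()
E
```

```text
Traceback (most recent call last):
ValueError: attempt to get argmax of an empty sequence
```

The crops show, left to right: the 47 (wide 21 mm nose), 58 (15 mm nose), 36 (large flat lens) and 69 (long cone, 10 mm nose). Next I measure the lens centres in both views, and the pads.

```bash
cat >> h.py <<'E'
def dark(g,u,v,r,z=None,frac=.5):
    u0,v0=int(u)-r,int(v)-r;w=g[v0:v0+2*r+1,u0:u0+2*r+1].astype(float)
    lo=w[r-1:r+2,r-1:r+2].min();hi=np.percentile(w,70);th=lo+frac*(hi-lo)
    n,l,st,ce=cv2.connectedComponentsWithStats((w<th).astype(np.uint8),connectivity=4)
    i=l[r,r] or 1
    k=l==i; wt=np.where(k,th-w,0);yy,xx=np.mgrid[:2*r+1,:2*r+1]
    q=np.array([(wt*xx).sum(),(wt*yy).sum()])/wt.sum() if z=='w' else ce[i]
    return q+[u0,v0],st[i][2:]
E
python3 - <<'E'
from h import *
c=capture("top");g=cv2.cvtColor(c["frame"],cv2.COLOR_BGR2GRAY)
s=capture("side");gs=cv2.cvtColor(s["frame"],cv2.COLOR_BGR2GRAY)
P=[]
for (u,v),(a,b) in zip(((281,144),(320,152),(357,160),(401,168)),((335,171),(350,192),(368,214),(391,243))):
    w=(g[v-2:v+3,u-2:u+3].max()+12); out=[]
    for G,cc,x,y,r in((g,c,u,v,19),(gs,s,a,b,22)):
        W=G[y-r:y+r+1,x-r:x+r+1];m=(W<int(G[y-2:y+3,x-2:x+3].max())+14).astype(np.uint8)
        n,l,st,ce=cv2.connectedComponentsWithStats(m,connectivity=4);i=l[r,r]
        q=ce[i]+[x-r,y-r];out+=[q.round(1),st[i][2:],ray(cc,*q,20).round(1)]
    P.append(out[2]);print("seat",*out)
print(np.linalg.norm(np.diff(P,axis=0),axis=1))
for n,h,(u,v),(a,b) in((47,47,(199,230),(237,157)),(58,58,(347,255),(285,233)),(36,36,(412,222),(354,267)),(69,69,(480,258),(370,325))):
    q,k=dark(g,u,v,6,'w');p,kk=dark(gs,a,b,6,'w')
    print(n,q.round(1),k,p.round(1),kk,ray(c,*q,h).round(1),ray(s,*p,h).round(1))
for n,h,(u,v),(a,b) in (("bot",66,(447,172),(417,257)),("eye",50,(247,258),(236,186))):
    print(n,ray(c,u,v,h).round(),ray(s,a,b,h).round())
E
```

```text
seat [280.9 143.5] [ 23  22 387] [675.8 156.1  20. ] [334.5 170.5] [ 20  14 199] [675.9 154.3  20. ]
seat [320.4 151.6] [ 22  22 386] [659.5  73.2  20. ] [350.4 190.9] [ 22  15 236] [659.4  72.1  20. ]
seat [357.3 159.2] [ 22  22 382] [644.1  -4.3  20. ] [367.5 212.5] [ 22  16 287] [644.1  -6.   20. ]
seat [401.2 168.2] [ 23  22 388] [626.2 -96.   20. ] [390.2 241.4] [ 25  18 354] [625.9 -97.7  20. ]
[84.48727715 79.01525169 93.430723  ]
47 [198.7 230.4] [ 6  6 28] [236.9 157. ] [ 5  4 14] [493.  313.5  47. ] [494.2 313.8  47. ]
58 [346.5 255.6] [ 4  4 13] [284.6 232.8] [ 5  4 15] [446.5  20.4  58. ] [447.2  20.3  58. ]
36 [411.7 222.2] [ 9  9 63] [353.2 267.2] [10  9 72] [ 513.3 -113.    36. ] [ 513.8 -113.3   36. ]
69 [480.  258.9] [3 3 8] [369.7 325.2] [ 4  4 12] [ 443.3 -236.1   69. ] [ 443.6 -236.9   69. ]
bot [ 612. -176.   66.] [ 607. -182.   66.]
eye [440. 216.  50.] [440. 214.  50.]
```

```bash
cat >> h.py <<'E'
from scipy.spatial.transform import Rotation as Ro
YAW=np.radians(-11.2)
def goalR(y=YAW):
    ty=np.array([np.cos(y),np.sin(y),0]);tz=np.array([0,0,-1.]);return Ro.from_matrix(np.c_[np.cross(ty,tz),ty,tz])
def plan(*tg,p=None,R=None):
    """tg: (x,y,z) waypoints; prints rounded final offset/angular for each call"""
    s=get_state()
    p=np.array(s["tool_pos"]) if p is None else np.array(p,float)
    R=Ro.from_rotvec(s["tool_rot"]) if R is None else R
    for T in tg:
        T=np.array(T,float)
        while 1:
            d=R.inv().apply(T-p)/100;w=(R.inv()*goalR()).as_rotvec()/.5
            k=max(1,np.ceil(max(abs(d).max(),abs(w).max())-.02))
            o=np.round(d/k,3);a=np.round((Ro.from_rotvec(w*.5/k)).as_rotvec()/.5,3)
            p=p+R.apply(o*100);R=R*Ro.from_rotvec(a*.5)
            print("call",o,a,"->",p.round(1))
            if k==1:break
E
python3 - <<'E'
from h import *
plan((493.6,313.6,110),p=(238.559,604.652,213.455))
c=capture("top");print("blue",ray(c,404,257,36),"ring",ray(c,293,231,5))
E
```

```text
call [-0.86  -0.443  0.259] [-0.     0.     0.695] -> [302.3 531.9 187.6]
call [-0.96  -0.123  0.259] [-0.     0.     0.695] -> [366.1 459.1 161.7]
call [-0.944  0.211  0.259] [-0.001  0.001  0.695] -> [429.9 386.3 135.8]
call [-0.816  0.52   0.258] [-0.     0.     0.696] -> [493.6 313.6 110. ]
blue [443.30503162 -96.8072911   36.        ] ring [493.25951902 128.98595981   5.        ]
```

Call:
play_rows(offset=[[-0.86,-0.443,0.259],[-0.86,-0.443,0.259],[-0.86,-0.443,0.259],[-0.86,-0.443,0.259]], angular=[[0,0,0.695],[0,0,0.695],[0,0,0.695],[0,0,0.695]], claw=0.3, squeeze=20)

```text
clock: 0.63
tool_pos: [303.8, 529.1, 185.9]
tool_rot: [-1.12, -2.935, 0.005]
contact_force: [-0.3, -0.5, 0.8]
finger_gap: 0.753
grip_force: 0.0
```

Call:
play_rows(offset=[[-0.96,-0.123,0.259],[-0.96,-0.123,0.259],[-0.96,-0.123,0.259],[-0.96,-0.123,0.259]], angular=[[0,0,0.695],[0,0,0.695],[0,0,0.695],[0,0,0.695]])

```text
clock: 0.97
tool_pos: [367.3, 457.3, 160.7]
tool_rot: [-1.608, -2.699, 0.003]
contact_force: [0.9, 0.2, -0.0]
finger_gap: 0.651
grip_force: 0.0
```

Call:
play_rows(offset=[[-0.944,0.211,0.259],[-0.944,0.211,0.259],[-0.944,0.211,0.259],[-0.944,0.211,0.259]], angular=[[0,0,0.695],[0,0,0.695],[0,0,0.695],[0,0,0.695]])

```text
clock: 1.3
tool_pos: [430.9, 385.4, 135.3]
tool_rot: [-2.048, -2.382, 0.001]
contact_force: [-0.2, 0.5, 0.3]
finger_gap: 0.65
grip_force: 0.0
```

Call:
play_rows(offset=[[-0.816,0.52,0.258],[-0.816,0.52,0.258],[-0.816,0.52,0.258],[-0.816,0.52,0.258],[-0.816,0.52,0.258]], angular=[[0,0,0.696],[0,0,0.696],[0,0,0.696],[0,0,0.696],[0,0,0.696]])

```text
clock: 1.72
tool_pos: [493.5, 315.1, 110.5]
tool_rot: [-2.422, -2.0, -0.001]
contact_force: [-1.0, 0.8, 0.9]
finger_gap: 0.651
grip_force: 0.0
```

```bash
python3 - <<'E'
from h import *
s=capture("side");t=capture("top")
st=get_state();p=np.array(st["tool_pos"]);R=Ro.from_rotvec(st["tool_rot"]).as_matrix();print(p,R.round(3).tolist())
out=[]
for c in(s,t):
    im=c["frame"].copy();u,v=proj(c,p).astype(int)
    r=45;u=max(u,r);k=7
    w=cv2.resize(im[v-r:v+r,u-r:u+r],None,fx=4.4,fy=4.4,interpolation=cv2.INTER_CUBIC)
    for z in(8,):
        q=(proj(c,p+R@[0,0,z])-[u-r,v-r])*4.4;cv2.circle(w,tuple(int(a) for a in q),3,(0,0,255),-1)
    out.append(w)
cv2.imwrite("pics/a.png",np.hstack(out))
plan((493.6,313.6,13.5))
E
```

```text
[493.01648107 315.63294698 110.79747934] [[0.189, 0.982, 0.001], [0.982, -0.189, 0.001], [0.001, 0.001, -1.0]]
call [-0.02   0.009  0.973] [ 0.001 -0.002  0.011] -> [493.6 313.6  13.5]
```

View pics/a.png

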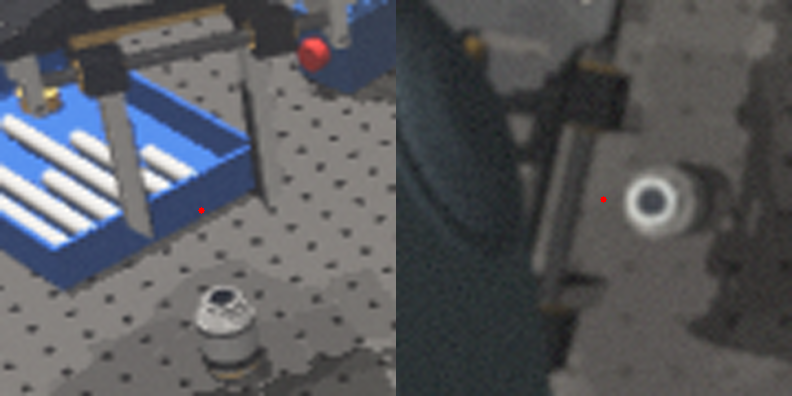

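The fingertips at (140,235) and (270,205) in the left crop straddle the projected tool point, so the calibration agrees. I'll descend on the 47.

Call:
play_rows(offset=[[-0.01,0,0.25],[-0.015,0,0.5],[-0.015,0,0.75],[-0.015,0,0.93],[-0.015,0,0.96]], angular=[[0,0,0],[0,0,0],[0,0,0],[0,0,0],[0,0,0]])

```text
clock: 2.23
tool_pos: [490.0, 312.9, 11.0]
tool_rot: [-2.422, -1.998, 0.008]
contact_force: [0.4, -0.3, -0.1]
finger_gap: 0.652
grip_force: 0.0
```

```bash
python3 - <<'E'
from h import *
for i in range(4):
    s=capture("side");st=get_state();print(st["clock"],st["tool_pos"].round(2),st["contact_force"].round(1))
t=capture("top")
out=[cv2.resize(c["frame"][v-30:v+30,u-30:u+30],None,fx=6.5,fy=6.5,interpolation=cv2.INTER_CUBIC) for c,u,v in((s,238,164),(t,200,230))]
cv2.imwrite("pics/b.png",np.hstack(out))
E
```

```text
2.2833 [490.92 313.01  12.14] [ 0.3 -0.3  0.1]
2.3333 [492.35 313.3   13.84] [ 1.  -0.4  0.2]
2.3833 [493.48 313.45  15.02] [0.6 0.6 1.1]
2.4333 [494.17 313.45  15.72] [-0.1  0.4  0.5]
```

View pics/b.png

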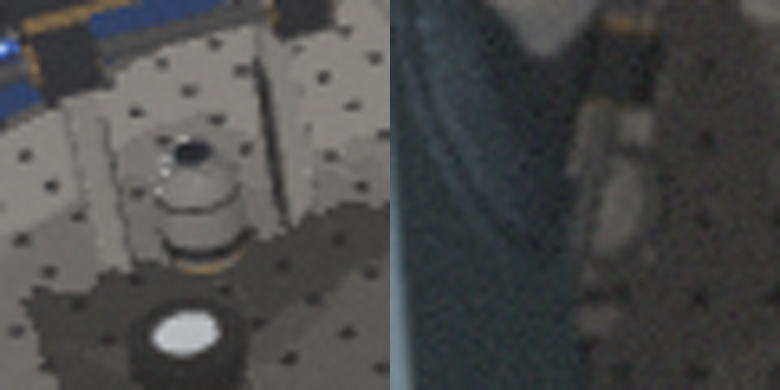

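The jaws straddle the 47 in the side crop. The arm rings a little after fast moves, so I'll close with a settling hold.

Call:
play_rows(offset=[[0,0,0],[0,0,0],[0,0,0],[0,0,0],[0,0,0]], angular=[[0,0,0],[0,0,0],[0,0,0],[0,0,0],[0,0,0]], claw=-1, squeeze=20)

```text
clock: 2.9
tool_pos: [493.4, 312.2, 14.2]
tool_rot: [-2.428, -1.994, -0.0]
contact_force: [-0.7, 0.1, 3.4]
finger_gap: 0.34
grip_force: 20.0
```

Call:
play_rows(offset=[[0,0,0],[0,0,0],[0,0,0],[0,0,0],[0,0,0]], angular=[[0,0,0],[0,0,0],[0,0,0],[0,0,0],[0,0,0]])

```text
clock: 3.32
tool_pos: [493.5, 312.2, 14.2]
tool_rot: [2.428, 1.994, -0.0]
contact_force: [-1.7, -0.6, 3.8]
finger_gap: 0.342
grip_force: 20.0
```

```bash
python3 - <<'E'
from h import *
for i in range(3):
    capture("side");st=get_state();print(st["clock"],st["tool_pos"].round(2),st["tool_rot"].round(4),st["contact_force"].round(1),st["finger_gap"],st["grip_force"])
p=st["tool_pos"];plan((p[0],p[1],p[2]+95),(659.5,72.6,p[2]+95))
E
```

```text
3.3667 [493.46 312.18  14.16] [ 2.4276  1.9941 -0.    ] [-2.  -0.4  4.5] 0.3429755107726798 20.000511386606377
3.4167 [493.48 312.18  14.18] [2.4276 1.994  0.    ] [-2.5 -0.3  4.4] 0.343028581118134 20.000586593232583
3.4667 [493.46 312.22  14.19] [2.4275e+00 1.9941e+00 1.0000e-04] [-2.  -0.6  4.2] 0.33752144522686095 20.000607655383646
call [ 0.    0.   -0.95] [ 0. -0.  0.] -> [493.5 312.2 109.2]
call [-0.676  0.698  0.   ] [ 0. -0.  0.] -> [548.8 232.4 109.2]
call [-0.676  0.698  0.   ] [ 0. -0.  0.] -> [604.1 152.5 109.2]
call [-0.676  0.698  0.   ] [ 0. -0.  0.] -> [659.5  72.6 109.2]
```

Call:
play_rows(offset=[[0,0,-0.05],[0,0,-0.2],[0,0,-0.45],[0,0,-0.7],[0,0,-0.95]], angular=[[0,0,0],[0,0,0],[0,0,0],[0,0,0],[0,0,0]])

```text
clock: 3.88
tool_pos: [492.7, 311.8, 109.1]
tool_rot: [-2.427, -1.994, 0.002]
contact_force: [1.5, 0.1, -1.4]
finger_gap: 0.344
grip_force: 20.0
```

Call:
play_rows(offset=[[-0.07,0.07,0],[-0.2,0.2,0],[-0.35,0.36,0],[-0.51,0.53,0],[-0.68,0.7,0]], angular=[[0,0,0],[0,0,0],[0,0,0],[0,0,0],[0,0,0]])

```text
clock: 4.3
tool_pos: [548.6, 230.5, 107.2]
tool_rot: [-2.427, -1.994, 0.003]
contact_force: [-0.3, -0.1, -1.2]
finger_gap: 0.344
grip_force: 20.0
```

Call:
play_rows(offset=[[-0.17,0.17,0],[-0.34,0.34,0],[-0.5,0.52,0],[-0.62,0.64,0],[-0.68,0.7,0]], angular=[[0,0,0],[0,0,0],[0,0,0],[0,0,0],[0,0,0]])

```text
clock: 4.72
tool_pos: [604.9, 149.3, 107.6]
tool_rot: [-2.429, -1.991, 0.002]
contact_force: [0.3, 0.2, -1.9]
finger_gap: 0.342
grip_force: 20.0
```

```bash
python3 - <<'E'
from h import *
for i in range(5):
    capture("side");st=get_state();print(st["clock"],st["tool_pos"].round(2),st["contact_force"].round(1),st["finger_gap"])
p=st["tool_pos"];plan((659.2,71.2,p[2]),(659.2,71.2,60))
E
```

```text
4.7667 [605.21 149.06 107.94] [ 0.1 -0.7 -1.7] 0.3427375762471568
4.8167 [604.46 150.43 108.07] [-0.1 -0.1 -1.6] 0.3437534286759868
4.8667 [603.9  151.42 108.2 ] [-0.8 -0.3 -1.5] 0.34313334016299163
4.9167 [603.59 152.04 108.3 ] [-0.1 -0.2 -1.2] 0.34684756631798586
4.9667 [603.5  152.38 108.46] [ 0.3 -0.5 -1.2] 0.3421647236927552
call [-0.689  0.703 -0.001] [-0.002 -0.     0.002] -> [659.1  71.2 108.5]
call [0.    0.    0.485] [-0. -0. -0.] -> [659.1  71.2  60. ]
```

Call:
play_rows(offset=[[-0.1,0.1,0],[-0.27,0.28,0],[-0.48,0.49,0],[-0.63,0.64,0],[-0.689,0.703,0]], angular=[[0,0,0],[0,0,0],[0,0,0],[0,0,0],[0,0,0]])

```text
clock: 5.38
tool_pos: [661.5, 68.0, 109.3]
tool_rot: [2.428, 1.991, 0.001]
contact_force: [-0.1, 0.1, -1.8]
finger_gap: 0.339
grip_force: 20.0
```

Call:
play_rows(offset=[[0,0,0.1],[0,0,0.25],[0,0,0.4],[0,0,0.5],[0,0,0.53]], angular=[[0,0,0],[0,0,0],[0,0,0],[0,0,0],[0,0,0]])

```text
clock: 5.8
tool_pos: [656.8, 71.5, 51.8]
tool_rot: [-2.423, -1.993, 0.007]
contact_force: [0.5, 0.4, -2.8]
finger_gap: 0.338
grip_force: 20.0
```

```bash
python3 - <<'E'
from h import *
for i in range(5):
    s=capture("side");st=get_state()
print(st["clock"],st["tool_pos"].round(2),st["contact_force"].round(1),st["finger_gap"])
t=capture("top")
out=[cv2.resize(c["frame"][v-30:v+30,u-30:u+30],None,fx=6.5,fy=6.5,interpolation=cv2.INTER_CUBIC) for c,u,v in((s,350,175),(t,320,152))]
cv2.imwrite("pics/c.png",np.hstack(out))
E
```

```text
6.05 [660.47  70.57  56.78] [ 0.6  0.6 -1.8] 0.341451853476786
```

View pics/c.png

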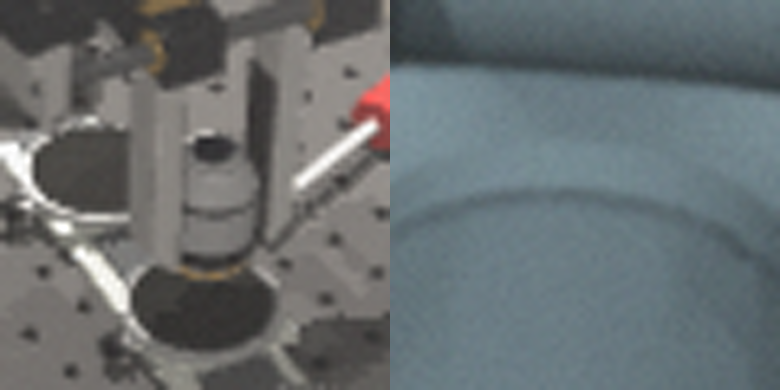

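The 47 hangs upright just above seat b's pad, which is visible beneath it. I'll lower it slowly.

Call:
play_rows(offset=[[-0.002,-0.008,0.05],[0.004,-0.008,0.1],[0.004,-0.008,0.14],[0.004,-0.008,0.17],[0.004,-0.008,0.185]], angular=[[0,0,0],[0,0,0],[0,0,0],[0,0,0],[0,0,0]])

```text
clock: 6.52
tool_pos: [658.7, 70.9, 36.5]
tool_rot: [-2.427, -1.993, 0.002]
contact_force: [0.4, -0.4, -2.1]
finger_gap: 0.342
grip_force: 20.0
```

```bash
python3 - <<'E'
from h import *
for i in range(8):
    s=capture("side");st=get_state()
    if i>4:print(st["clock"],st["tool_pos"].round(2),st["contact_force"].round(1),st["finger_gap"])
E
```

```text
6.8167 [659.41  70.83  37.74] [-0.2  0.3 -1.4] 0.34124600715835246
6.8667 [659.42  70.82  37.75] [ 0.6  0.  -1.3] 0.33753701546987824
6.9167 [659.38  70.88  37.71] [ 0.4 -0.3 -1.7] 0.33643016754925303
```

Call:
play_rows(offset=[[0,0,0.01],[0,0,0.02],[0,0,0.025],[0,0,0.03],[0,0,0.03]], angular=[[0,0,0],[0,0,0],[0,0,0],[0,0,0],[0,0,0]])

```text
clock: 7.33
tool_pos: [659.1, 70.9, 34.4]
tool_rot: [-2.428, -1.994, 0.0]
contact_force: [0.1, 0.2, -0.5]
finger_gap: 0.34
grip_force: 20.0
```

Call:
play_rows(offset=[[0,0,0.003],[0,0,0.005],[0,0,0.005],[0,0,0.005],[0,0,0.005]], angular=[[0,0,0],[0,0,0],[0,0,0],[0,0,0],[0,0,0]])

```text
clock: 7.75
tool_pos: [659.2, 70.9, 34.2]
tool_rot: [2.428, 1.994, -0.0]
contact_force: [-1.5, -0.4, 2.2]
finger_gap: 0.344
grip_force: 20.0
```

Call:
play_rows(offset=[[0,0,0.003],[0,0,0.005],[0,0,0.005],[0,0,0.005],[0,0,0.005]], angular=[[0,0,0],[0,0,0],[0,0,0],[0,0,0],[0,0,0]])

```text
clock: 8.17
tool_pos: [659.2, 70.9, 34.2]
tool_rot: [-2.427, -1.994, 0.0]
contact_force: [-4.4, 0.2, 5.9]
finger_gap: 0.339
grip_force: 20.0
```

It touches at 34.2, exactly 20 mm above the pick height. Release and lift.

Call:
play_rows(offset=[[0,0,-0.005],[0,0,-0.005],[0,0,-0.005]], angular=[[0,0,0],[0,0,0],[0,0,0]], squeeze=5)

```text
clock: 8.42
tool_pos: [659.3, 70.9, 34.1]
tool_rot: [2.428, 1.994, 0.0]
contact_force: [-2.8, 0.4, 3.0]
finger_gap: 0.35
grip_force: 5.0
```

Call:
play_rows(offset=[[0,0,0],[0,0,0],[0,0,0],[0,0,0],[0,0,0]], angular=[[0,0,0],[0,0,0],[0,0,0],[0,0,0],[0,0,0]], claw=0.3)

```text
clock: 8.83
tool_pos: [659.2, 70.8, 33.8]
tool_rot: [2.428, 1.994, 0.0]
contact_force: [0.6, 0.2, 0.3]
finger_gap: 0.643
grip_force: 0.0
```

Call:
play_rows(offset=[[0,0,-0.1],[0,0,-0.3],[0,0,-0.55],[0,0,-0.75],[0,0,-0.85]], angular=[[0,0,0],[0,0,0],[0,0,0],[0,0,0],[0,0,0]])

```text
clock: 9.25
tool_pos: [661.1, 70.8, 123.1]
tool_rot: [2.425, 1.992, 0.006]
contact_force: [0.2, 0.5, 0.8]
finger_gap: 0.649
grip_force: 0.0
```

```bash
python3 - <<'E'
from h import *
for i in range(4): s=capture("side")
st=get_state();print(st["tool_pos"].round(2),st["finger_gap"])
g=cv2.cvtColor(s["frame"],cv2.COLOR_BGR2GRAY);u,v=proj(s,(659.4,72.1,67))
q,k=dark(g,round(u),round(v),6,'w');print(q,k,ray(s,*q,67),"seat side 659.4,72.1")
plan((446.9,20.4,st["tool_pos"][2]-5),(446.9,20.4,25))
E
```

```text
[658.69  70.88 118.29] 0.6462779398777027
[351.28634578 175.20923379] [ 6  4 19] [659.5326024   72.40130806  67.        ] seat side 659.4,72.1
call [-0.453 -0.99   0.026] [-0.001  0.     0.   ] -> [552.8  45.7 115.8]
call [-0.454 -0.989  0.026] [-0.001  0.     0.   ] -> [446.9  20.3 113.2]
call [ 0.001 -0.001  0.882] [0. 0. 0.] -> [446.9  20.4  25. ]
```

The 47 stands within 0.3 mm of seat b's centre. Next, the 58.

Call:
play_rows(offset=[[-0.06,-0.14,0],[-0.16,-0.36,0.01],[-0.26,-0.58,0.02],[-0.36,-0.8,0.026],[-0.453,-0.99,0.026]], angular=[[0,0,0],[0,0,0],[0,0,0],[0,0,0],[0,0,0]])

```text
clock: 9.87
tool_pos: [550.3, 45.7, 113.8]
tool_rot: [-2.425, -1.992, 0.005]
contact_force: [0.8, -0.2, -0.4]
finger_gap: 0.65
grip_force: 0.0
```

Call:
play_rows(offset=[[-0.1,-0.22,0],[-0.2,-0.44,0.01],[-0.3,-0.66,0.02],[-0.39,-0.86,0.026],[-0.454,-0.989,0.026]], angular=[[0,0,0],[0,0,0],[0,0,0],[0,0,0],[0,0,0]])

```text
clock: 10.28
tool_pos: [444.0, 20.5, 111.4]
tool_rot: [-2.425, -1.991, 0.005]
contact_force: [-0.3, 0.4, -0.1]
finger_gap: 0.652
grip_force: 0.0
```

Call:
play_rows(offset=[[0,0,0],[0,0,0],[0,0,0],[0,0,0],[0,0,0]], angular=[[0,0,0],[0,0,0],[0,0,0],[0,0,0],[0,0,0]])

```text
clock: 10.7
tool_pos: [448.1, 20.5, 113.7]
tool_rot: [-2.427, -1.994, 0.0]
contact_force: [-0.1, 0.6, -0.1]
finger_gap: 0.65
grip_force: 0.0
```

```bash
python3 - <<'E'
from h import *
print(get_state()["tool_pos"].round(2))
plan((446.9,20.4,14))
E
```

```text
[448.09  20.45 113.7 ]
call [-0.003 -0.011  0.997] [-0.    -0.     0.001] -> [446.9  20.4  14. ]
```

Call:
play_rows(offset=[[0,-0.01,0.15],[0,-0.01,0.35],[0,-0.01,0.55],[0,-0.01,0.72],[0,-0.01,0.85]], angular=[[0,0,0],[0,0,0],[0,0,0],[0,0,0],[0,0,0]])

```text
clock: 11.12
tool_pos: [446.2, 20.8, 27.2]
tool_rot: [-2.426, -1.994, 0.002]
contact_force: [-0.2, -0.3, -0.1]
finger_gap: 0.651
grip_force: 0.0
```

Call:
play_rows(offset=[[0,0,0.07],[0,0,0.12],[0,0,0.146],[0,0,0.146],[0,0,0.146]], angular=[[0,0,0],[0,0,0],[0,0,0],[0,0,0],[0,0,0]])

```text
clock: 11.53
tool_pos: [447.1, 20.4, 14.7]
tool_rot: [2.427, 1.994, 0.001]
contact_force: [1.3, 0.4, 0.3]
finger_gap: 0.646
grip_force: 0.0
```

Call:
play_rows(offset=[[0,0,0],[0,0,0],[0,0,0],[0,0,0],[0,0,0]], angular=[[0,0,0],[0,0,0],[0,0,0],[0,0,0],[0,0,0]], claw=-1, squeeze=20)

```text
clock: 11.95
tool_pos: [446.7, 20.5, 14.4]
tool_rot: [2.427, 1.994, 0.001]
contact_force: [-0.6, -0.4, 0.1]
finger_gap: 0.353
grip_force: 20.0
```

Call:
play_rows(offset=[[0,0,0],[0,0,0],[0,0,0],[0,0,0],[0,0,0]], angular=[[0,0,0],[0,0,0],[0,0,0],[0,0,0],[0,0,0]])

```text
clock: 12.37
tool_pos: [446.7, 20.5, 14.4]
tool_rot: [2.427, 1.994, 0.0]
contact_force: [-0.1, 0.1, 2.2]
finger_gap: 0.356
grip_force: 20.0
```

```bash
python3 - <<'E'
from h import *
st=get_state();p=st["tool_pos"];print(p.round(2),st["finger_gap"],st["grip_force"],st["contact_force"].round(1))
# object offset along tool x from TCP
def tgt(ob,seat):
    X=goalR().as_matrix()[:,0][:2];o=(np.array(ob)-p[:2])@X
    q=np.array(seat)-o*X;print("off",o,"target",q.round(1));return q
q=tgt((446.9,20.4),(644.1,-5.1))
plan((p[0],p[1],p[2]+95),(q[0],q[1],p[2]+95))
E
```

```text
[446.73  20.47  14.38] 0.3558643132413902 20.00033162184991 [-0.1  0.1  2.2]
off -0.03913689578102005 target [644.1  -5.1]
call [-0.    0.   -0.95] [ 0.001  0.    -0.   ] -> [446.7  20.5 109.4]
call [0.066 0.993 0.   ] [ 0.  0. -0.] -> [545.4   7.7 109.4]
call [0.067 0.993 0.   ] [ 0.  0. -0.] -> [644.1  -5.1 109.4]
```

Call:
play_rows(offset=[[0,0,-0.05],[0,0,-0.2],[0,0,-0.45],[0,0,-0.7],[0,0,-0.95]], angular=[[0,0,0],[0,0,0],[0,0,0],[0,0,0],[0,0,0]])

```text
clock: 12.78
tool_pos: [445.4, 20.8, 109.7]
tool_rot: [-2.426, -1.993, 0.002]
contact_force: [0.4, -0.2, -1.3]
finger_gap: 0.35
grip_force: 20.0
```

Call:
play_rows(offset=[[0.01,0.12,0],[0.02,0.34,0],[0.04,0.56,0],[0.055,0.78,0],[0.066,0.993,0]], angular=[[0,0,0],[0,0,0],[0,0,0],[0,0,0],[0,0,0]])

```text
clock: 13.2
tool_pos: [545.5, 7.8, 108.8]
tool_rot: [-2.427, -1.994, 0.001]
contact_force: [-0.4, 0.6, -1.3]
finger_gap: 0.351
grip_force: 20.0
```

Call:
play_rows(offset=[[0.01,0.22,0],[0.03,0.46,0],[0.05,0.7,0],[0.06,0.88,0],[0.067,0.993,0]], angular=[[0,0,0],[0,0,0],[0,0,0],[0,0,0],[0,0,0]])

```text
clock: 13.62
tool_pos: [644.9, -5.2, 108.6]
tool_rot: [-2.427, -1.993, 0.001]
contact_force: [-0.0, 0.6, -1.6]
finger_gap: 0.354
grip_force: 20.0
```

Call:
play_rows(offset=[[0,0,0.1],[0,0,0.25],[0,0,0.4],[0,0,0.5],[0,0,0.53]], angular=[[0,0,0],[0,0,0],[0,0,0],[0,0,0],[0,0,0]])

```text
clock: 14.03
tool_pos: [640.6, -4.4, 52.1]
tool_rot: [-2.424, -1.991, 0.007]
contact_force: [-0.2, 0.0, -2.1]
finger_gap: 0.35
grip_force: 20.0
```

Call:
play_rows(offset=[[0,0,0],[0,0,0],[0,0,0],[0,0,0],[0,0,0]], angular=[[0,0,0],[0,0,0],[0,0,0],[0,0,0],[0,0,0]])

```text
clock: 14.45
tool_pos: [644.5, -5.1, 57.1]
tool_rot: [2.427, 1.993, 0.002]
contact_force: [-0.9, 0.6, -1.2]
finger_gap: 0.353
grip_force: 20.0
```

```bash
python3 - <<'E'
from h import *
st=get_state();print(st["tool_pos"].round(2),st["finger_gap"])
plan((644.1,-5.1,38))
E
```

```text
[644.45  -5.11  57.1 ] 0.3532431709721944
call [-0.001 -0.004  0.191] [ 0.003 -0.    -0.   ] -> [644.1  -5.1  38. ]
```

Call:
play_rows(offset=[[0,-0.004,0.05],[0,-0.004,0.1],[0,-0.004,0.14],[0,-0.004,0.175],[0,-0.004,0.191]], angular=[[0,0,0],[0,0,0],[0,0,0],[0,0,0],[0,0,0]])

```text
clock: 14.87
tool_pos: [642.8, -4.8, 35.9]
tool_rot: [-2.427, -1.993, 0.002]
contact_force: [-0.5, -0.5, -2.5]
finger_gap: 0.352
grip_force: 20.0
```

Call:
play_rows(offset=[[0,0,0],[0,0,0.005],[0,0,0.012],[0,0,0.02],[0,0,0.025]], angular=[[0,0,0],[0,0,0],[0,0,0],[0,0,0],[0,0,0]])

```text
clock: 15.28
tool_pos: [643.6, -4.9, 34.7]
tool_rot: [2.427, 1.994, 0.0]
contact_force: [-0.4, -0.5, -1.3]
finger_gap: 0.352
grip_force: 20.0
```

Call:
play_rows(offset=[[0,0,0.003],[0,0,0.007],[0,0,0.01],[0,0,0.01],[0,0,0.01]], angular=[[0,0,0],[0,0,0],[0,0,0],[0,0,0],[0,0,0]])

```text
clock: 15.7
tool_pos: [643.6, -5.0, 34.4]
tool_rot: [2.427, 1.994, -0.0]
contact_force: [-3.5, -0.1, 6.2]
finger_gap: 0.352
grip_force: 20.0
```

Call:
play_rows(offset=[[0,0,0.003],[0,0,0.005],[0,0,0.005],[0,0,0.005],[0,0,0.005]], angular=[[0,0,0],[0,0,0],[0,0,0],[0,0,0],[0,0,0]])

```text
clock: 16.12
tool_pos: [643.6, -5.0, 34.3]
tool_rot: [-2.427, -1.994, 0.0]
contact_force: [-4.7, -0.3, 7.5]
finger_gap: 0.356
grip_force: 20.0
```

Touched at 34.4. Release and lift.

Call:
play_rows(offset=[[0,0,-0.007],[0,0,-0.007],[0,0,-0.007]], angular=[[0,0,0],[0,0,0],[0,0,0]], squeeze=5)

```text
clock: 16.37
tool_pos: [643.8, -5.0, 34.3]
tool_rot: [2.427, 1.994, 0.001]
contact_force: [-1.5, 0.5, 5.3]
finger_gap: 0.36
grip_force: 5.0
```

Call:
play_rows(offset=[[0,0,0],[0,0,0],[0,0,0],[0,0,0],[0,0,0]], angular=[[0,0,0],[0,0,0],[0,0,0],[0,0,0],[0,0,0]], claw=0.3)

```text
clock: 16.78
tool_pos: [643.3, -4.9, 33.4]
tool_rot: [-2.427, -1.994, 0.0]
contact_force: [-0.0, -0.5, 0.1]
finger_gap: 0.64
grip_force: 0.0
```

Call:
play_rows(offset=[[0,0,-0.1],[0,0,-0.3],[0,0,-0.55],[0,0,-0.75],[0,0,-0.85]], angular=[[0,0,0],[0,0,0],[0,0,0],[0,0,0],[0,0,0]])

```text
clock: 17.2
tool_pos: [645.3, -5.2, 122.8]
tool_rot: [2.424, 1.992, 0.005]
contact_force: [-0.2, 0.7, 0.7]
finger_gap: 0.647
grip_force: 0.0
```

```bash
python3 - <<'E'
from h import *
for i in range(6): s=capture("side")
st=get_state();print(st["tool_pos"].round(2),st["finger_gap"])
g=cv2.cvtColor(s["frame"],cv2.COLOR_BGR2GRAY);u,v=proj(s,(644.1,-6,78))
q,k=dark(g,round(u),round(v),6,'w');print(q,k,ray(s,*q,78),"seat side 644.1,-6")
plan((443.5,-236.5,112))
E
```

```text
[642.28  -4.77 116.87] 0.6486400182264423
[369.26968504 192.48031496] [ 4  5 14] [644.6114774  -4.8570314  78.       ] seat side 644.1,-6
call [-0.886 -0.5    0.018] [-0.002  0.    -0.   ] -> [576.  -82.  115.2]
call [-0.887 -0.5    0.017] [-0.002  0.    -0.   ] -> [ 509.7 -159.3  113.7]
call [-0.886 -0.5    0.017] [-0.002  0.    -0.   ] -> [ 443.5 -236.5  112. ]
```

The 58 is within about 1 mm of seat c's centre. Next, the 69.

Call:
play_rows(offset=[[-0.12,-0.07,0],[-0.32,-0.18,0.01],[-0.52,-0.29,0.018],[-0.71,-0.4,0.018],[-0.886,-0.5,0.018]], angular=[[0,0,0],[0,0,0],[0,0,0],[0,0,0],[0,0,0]])

```text
clock: 17.92
tool_pos: [575.0, -83.2, 115.6]
tool_rot: [-2.426, -1.993, 0.002]
contact_force: [0.7, -0.1, -0.0]
finger_gap: 0.652
grip_force: 0.0
```

Call:
play_rows(offset=[[-0.18,-0.1,0],[-0.36,-0.2,0.01],[-0.54,-0.3,0.017],[-0.72,-0.4,0.017],[-0.887,-0.5,0.017]], angular=[[0,0,0],[0,0,0],[0,0,0],[0,0,0],[0,0,0]])

```text
clock: 18.33
tool_pos: [508.8, -160.3, 114.1]
tool_rot: [-2.427, -1.992, 0.002]
contact_force: [-1.2, -0.4, -0.4]
finger_gap: 0.652
grip_force: 0.0
```

Call:
play_rows(offset=[[-0.2,-0.11,0],[-0.42,-0.24,0.01],[-0.63,-0.36,0.017],[-0.8,-0.45,0.017],[-0.886,-0.5,0.017]], angular=[[0,0,0],[0,0,0],[0,0,0],[0,0,0],[0,0,0]])

```text
clock: 18.75
tool_pos: [442.3, -237.8, 112.6]
tool_rot: [-2.428, -1.99, 0.001]
contact_force: [0.6, 0.8, -0.3]
finger_gap: 0.648
grip_force: 0.0
```

Call:
play_rows(offset=[[0,0,0],[0,0,0],[0,0,0],[0,0,0],[0,0,0]], angular=[[0,0,0],[0,0,0],[0,0,0],[0,0,0],[0,0,0]])

```text
clock: 19.17
tool_pos: [445.1, -236.0, 113.5]
tool_rot: [-2.426, -1.996, -0.0]
contact_force: [-0.2, -0.1, -0.7]
finger_gap: 0.652
grip_force: 0.0
```

```bash
python3 - <<'E'
from h import *
for i in range(3): capture("side")
print(get_state()["tool_pos"].round(2))
plan((443.5,-236.5,14))
E
```

```text
[ 444.97 -236.22  113.56]
call [-0.006 -0.014  0.996] [ 0.    -0.     0.002] -> [ 443.5 -236.5   14. ]
```

Call:
play_rows(offset=[[-0.005,-0.014,0.15],[-0.005,-0.014,0.35],[-0.005,-0.014,0.55],[-0.005,-0.014,0.72],[-0.005,-0.014,0.85]], angular=[[0,0,0],[0,0,0],[0,0,0],[0,0,0],[0,0,0]])

```text
clock: 19.73
tool_pos: [442.7, -236.2, 27.1]
tool_rot: [-2.426, -1.993, 0.0]
contact_force: [-0.2, -0.8, 0.8]
finger_gap: 0.652
grip_force: 0.0
```

Call:
play_rows(offset=[[0,0,0.07],[0,0,0.12],[0,0,0.146],[0,0,0.146],[0,0,0.146]], angular=[[0,0,0],[0,0,0],[0,0,0],[0,0,0],[0,0,0]])

```text
clock: 20.15
tool_pos: [443.7, -237.2, 14.6]
tool_rot: [2.427, 1.993, 0.0]
contact_force: [-1.0, 0.1, -0.3]
finger_gap: 0.652
grip_force: 0.0
```

Call:
play_rows(offset=[[0,0,0],[0,0,0],[0,0,0],[0,0,0],[0,0,0]], angular=[[0,0,0],[0,0,0],[0,0,0],[0,0,0],[0,0,0]], claw=-1, squeeze=25)

```text
clock: 20.57
tool_pos: [443.4, -237.0, 14.2]
tool_rot: [2.427, 1.994, 0.0]
contact_force: [0.1, 0.3, 1.1]
finger_gap: 0.365
grip_force: 25.0
```

Call:
play_rows(offset=[[0,0,0],[0,0,0],[0,0,0],[0,0,0],[0,0,0]], angular=[[0,0,0],[0,0,0],[0,0,0],[0,0,0],[0,0,0]])

```text
clock: 20.98
tool_pos: [443.4, -237.0, 14.2]
tool_rot: [2.427, 1.994, 0.0]
contact_force: [-0.8, 0.5, 3.5]
finger_gap: 0.366
grip_force: 25.0
```

```bash
cat >> h.py <<'E'
def tgt(ob,seat):
    st=get_state();p=st["tool_pos"];print(p.round(2),st["finger_gap"],st["grip_force"],st["contact_force"].round(1))
    X=goalR().as_matrix()[:,0][:2];o=(np.array(ob)-p[:2])@X
    q=np.array(seat)-o*X;print("off",o,"target",q.round(1))
    plan((p[0],p[1],p[2]+95),(q[0],q[1],p[2]+95))
E
python3 -c "
from h import *
tgt((443.5,-236.5),(626,-96.8))"
```

```text
[ 443.37 -236.98   14.2 ] 0.36596931645686975 25.000445869518444 [-0.8  0.5  3.5]
off 0.49505134230552084 target [625.9 -97.3]
call [-0.    0.   -0.95] [ 0.001  0.    -0.   ] -> [ 443.3 -237.   109.2]
call [ 0.862  0.76  -0.   ] [-0.  0. -0.] -> [ 534.6 -167.2  109.2]
call [ 0.863  0.759 -0.001] [-0.  0. -0.] -> [625.9 -97.3 109.2]
```

Call:
play_rows(offset=[[0,0,-0.05],[0,0,-0.2],[0,0,-0.45],[0,0,-0.7],[0,0,-0.95]], angular=[[0,0,0],[0,0,0],[0,0,0],[0,0,0],[0,0,0]])

```text
clock: 21.4
tool_pos: [442.3, -236.1, 109.2]
tool_rot: [-2.426, -1.993, 0.001]
contact_force: [0.9, -1.1, -2.8]
finger_gap: 0.364
grip_force: 25.0
```

Call:
play_rows(offset=[[0.1,0.09,0],[0.28,0.25,0],[0.47,0.41,0],[0.67,0.59,0],[0.862,0.76,0]], angular=[[0,0,0],[0,0,0],[0,0,0],[0,0,0],[0,0,0]])

```text
clock: 21.82
tool_pos: [534.7, -165.9, 108.4]
tool_rot: [-2.427, -1.993, 0.001]
contact_force: [0.0, -0.9, -2.0]
finger_gap: 0.367
grip_force: 25.0
```

Call:
play_rows(offset=[[0.2,0.18,0],[0.41,0.36,0],[0.6,0.53,0],[0.77,0.68,0],[0.863,0.759,0]], angular=[[0,0,0],[0,0,0],[0,0,0],[0,0,0],[0,0,0]])

```text
clock: 22.23
tool_pos: [626.6, -95.4, 108.2]
tool_rot: [-2.425, -1.995, 0.0]
contact_force: [-0.1, 0.1, -1.9]
finger_gap: 0.365
grip_force: 25.0
```

Call:
play_rows(offset=[[0,0,0.1],[0,0,0.25],[0,0,0.4],[0,0,0.5],[0,0,0.53]], angular=[[0,0,0],[0,0,0],[0,0,0],[0,0,0],[0,0,0]])

```text
clock: 22.65
tool_pos: [623.0, -97.2, 52.8]
tool_rot: [-2.425, -1.99, 0.005]
contact_force: [-0.5, 1.2, -1.6]
finger_gap: 0.363
grip_force: 25.0
```

Call:
play_rows(offset=[[0,0,0],[0,0,0],[0,0,0],[0,0,0],[0,0,0]], angular=[[0,0,0],[0,0,0],[0,0,0],[0,0,0],[0,0,0]])

```text
clock: 23.07
tool_pos: [626.2, -97.3, 56.8]
tool_rot: [2.427, 1.993, 0.001]
contact_force: [-0.8, -0.7, -2.0]
finger_gap: 0.367
grip_force: 25.0
```

```bash
python3 - <<'E'
from h import *
for i in range(3): capture("side")
st=get_state();print(st["tool_pos"].round(2),st["finger_gap"])
plan((625.9,-97.3,38))
E
```

```text
[625.92 -97.16  56.33] 0.3638771936414367
call [-0.001 -0.     0.183] [0.001 0.    0.   ] -> [625.9 -97.3  38. ]
```

Call:
play_rows(offset=[[0,0,0.05],[0,0,0.1],[0,0,0.14],[0,0,0.17],[0,0,0.183]], angular=[[0,0,0],[0,0,0],[0,0,0],[0,0,0],[0,0,0]])

```text
clock: 23.63
tool_pos: [625.1, -96.9, 36.5]
tool_rot: [-2.427, -1.993, 0.001]
contact_force: [0.3, 0.1, -2.0]
finger_gap: 0.364
grip_force: 25.0
```

Call:
play_rows(offset=[[0,0,0],[0,0,0.005],[0,0,0.012],[0,0,0.02],[0,0,0.025]], angular=[[0,0,0],[0,0,0],[0,0,0],[0,0,0],[0,0,0]])

```text
clock: 24.05
tool_pos: [625.8, -97.2, 35.3]
tool_rot: [2.427, 1.994, 0.0]
contact_force: [0.3, 0.3, -1.8]
finger_gap: 0.366
grip_force: 25.0
```

Call:
play_rows(offset=[[0,0,0.003],[0,0,0.007],[0,0,0.01],[0,0,0.01],[0,0,0.01]], angular=[[0,0,0],[0,0,0],[0,0,0],[0,0,0],[0,0,0]])

```text
clock: 24.47
tool_pos: [625.8, -97.1, 34.3]
tool_rot: [2.428, 1.994, 0.0]
contact_force: [-0.8, 0.4, 0.0]
finger_gap: 0.366
grip_force: 25.0
```

Call:
play_rows(offset=[[0,0,0.003],[0,0,0.005],[0,0,0.005],[0,0,0.005],[0,0,0.005]], angular=[[0,0,0],[0,0,0],[0,0,0],[0,0,0],[0,0,0]])

```text
clock: 24.88
tool_pos: [625.8, -97.2, 34.2]
tool_rot: [2.428, 1.994, -0.0]
contact_force: [-3.0, 0.4, 6.1]
finger_gap: 0.364
grip_force: 25.0
```

Call:
play_rows(offset=[[0,0,-0.005],[0,0,-0.005],[0,0,-0.005]], angular=[[0,0,0],[0,0,0],[0,0,0]], squeeze=5)

```text
clock: 25.13
tool_pos: [625.9, -97.2, 34.2]
tool_rot: [2.427, 1.994, 0.001]
contact_force: [-0.3, 0.4, 1.5]
finger_gap: 0.369
grip_force: 5.0
```

Call:
play_rows(offset=[[0,0,0],[0,0,0],[0,0,0],[0,0,0],[0,0,0]], angular=[[0,0,0],[0,0,0],[0,0,0],[0,0,0],[0,0,0]], claw=0.2)

```text
clock: 25.55
tool_pos: [625.7, -97.2, 34.1]
tool_rot: [2.428, 1.994, 0.0]
contact_force: [-0.8, -0.3, -0.2]
finger_gap: 0.598
grip_force: 0.0
```

Call:
play_rows(offset=[[0,0,-0.1],[0,0,-0.3],[0,0,-0.55],[0,0,-0.75],[0,0,-0.85]], angular=[[0,0,0],[0,0,0],[0,0,0],[0,0,0],[0,0,0]])

```text
clock: 25.97
tool_pos: [627.5, -97.7, 123.2]
tool_rot: [2.424, 1.991, 0.005]
contact_force: [0.3, -0.0, -0.2]
finger_gap: 0.599
grip_force: 0.0
```

```bash
python3 - <<'E'
from h import *
for i in range(6): s=capture("side")
st=get_state();print(st["tool_pos"].round(2),st["finger_gap"])
g=cv2.cvtColor(s["frame"],cv2.COLOR_BGR2GRAY);u,v=proj(s,(625.9,-97.7,89))
q,k=dark(g,round(u),round(v),6,'w');print(q,k,ray(s,*q,89),"seat side 625.9,-97.7")
plan((513.6,-113.1,112))
E
```

```text
[624.6  -96.78 117.34] 0.6030907688021383
[393.87141859 217.32424878] [4 3 8] [626.25796229 -96.94792988  89.        ] seat side 625.9,-97.7
call [-0.188 -0.528  0.028] [-0.003 -0.    -0.   ] -> [ 569.1 -105.   114.7]
call [-0.188 -0.529  0.028] [-0.003 -0.001 -0.   ] -> [ 513.6 -113.1  112. ]
```

The 69 is within 1 mm of its seat. Last, the 36.

Call:
play_rows(offset=[[-0.03,-0.09,0],[-0.08,-0.22,0.01],[-0.13,-0.36,0.028],[-0.17,-0.47,0.028],[-0.188,-0.528,0.028]], angular=[[0,0,0],[0,0,0],[0,0,0],[0,0,0],[0,0,0]])

```text
clock: 26.68
tool_pos: [567.9, -105.1, 114.9]
tool_rot: [-2.426, -1.992, 0.003]
contact_force: [0.6, 0.6, -0.1]
finger_gap: 0.601
grip_force: 0.0
```

Call:
play_rows(offset=[[-0.04,-0.12,0],[-0.09,-0.25,0.01],[-0.13,-0.37,0.028],[-0.17,-0.47,0.028],[-0.188,-0.529,0.028]], angular=[[0,0,0],[0,0,0],[0,0,0],[0,0,0],[0,0,0]])

```text
clock: 27.1
tool_pos: [513.3, -113.5, 113.0]
tool_rot: [-2.427, -1.993, 0.001]
contact_force: [0.4, 0.4, 0.4]
finger_gap: 0.601
grip_force: 0.0
```

Call:
play_rows(offset=[[0,0,0],[0,0,0],[0,0,0],[0,0,0],[0,0,0]], angular=[[0,0,0],[0,0,0],[0,0,0],[0,0,0],[0,0,0]])

```text
clock: 27.52
tool_pos: [515.2, -113.5, 113.6]
tool_rot: [2.427, 1.994, 0.0]
contact_force: [0.0, -0.5, -0.7]
finger_gap: 0.597
grip_force: 0.0
```

```bash
python3 - <<'E'
from h import *
for i in range(3): capture("side")
print(get_state()["tool_pos"].round(2))
plan((513.6,-113.1,14))
E
```

```text
[ 514.92 -113.44  113.54]
call [ 0.001 -0.014  0.995] [-0.  0.  0.] -> [ 513.6 -113.1   14. ]
```

Call:
play_rows(offset=[[0,-0.01,0.15],[0,-0.01,0.35],[0,-0.01,0.55],[0,-0.01,0.72],[0,-0.01,0.85]], angular=[[0,0,0],[0,0,0],[0,0,0],[0,0,0],[0,0,0]])

```text
clock: 28.08
tool_pos: [513.1, -112.9, 27.0]
tool_rot: [-2.426, -1.993, 0.001]
contact_force: [-0.6, -0.1, -0.2]
finger_gap: 0.598
grip_force: 0.0
```

Call:
play_rows(offset=[[0,0,0.07],[0,0,0.12],[0,0,0.146],[0,0,0.146],[0,0,0.146]], angular=[[0,0,0],[0,0,0],[0,0,0],[0,0,0],[0,0,0]])

```text
clock: 28.5
tool_pos: [514.3, -113.5, 14.6]
tool_rot: [2.427, 1.993, 0.001]
contact_force: [-0.1, 0.0, 0.7]
finger_gap: 0.602
grip_force: 0.0
```

Call:
play_rows(offset=[[0,0,0],[0,0,0],[0,0,0],[0,0,0],[0,0,0]], angular=[[0,0,0],[0,0,0],[0,0,0],[0,0,0],[0,0,0]], claw=-1, squeeze=20)

```text
clock: 28.92
tool_pos: [513.9, -113.4, 14.3]
tool_rot: [2.427, 1.994, 0.0]
contact_force: [-1.3, 1.0, 1.8]
finger_gap: 0.341
grip_force: 20.0
```

Call:
play_rows(offset=[[0,0,0],[0,0,0],[0,0,0],[0,0,0],[0,0,0]], angular=[[0,0,0],[0,0,0],[0,0,0],[0,0,0],[0,0,0]])

```text
clock: 29.33
tool_pos: [513.9, -113.4, 14.3]
tool_rot: [2.428, 1.994, 0.0]
contact_force: [-1.2, 0.7, 5.3]
finger_gap: 0.343
grip_force: 20.0
```

```bash
python3 -c "
from h import *
tgt((513.6,-113.1),(675.8,155.2))"
```

```text
[ 513.88 -113.35   14.26] 0.342784199092812 20.00084195751697 [-1.2  0.7  5.3]
off 0.19182784917507187 target [675.8 155. ]
call [-0.    0.   -0.95] [ 0.  0. -0.] -> [ 513.9 -113.3  109.3]
call [0.982 0.356 0.   ] [ 0.  0. -0.] -> [567.9 -23.9 109.3]
call [0.982 0.355 0.   ] [ 0.  0. -0.] -> [621.8  65.5 109.3]
call [0.983 0.356 0.   ] [ 0.  0. -0.] -> [675.8 155.  109.3]
```

Call:
play_rows(offset=[[0,0,-0.05],[0,0,-0.2],[0,0,-0.45],[0,0,-0.7],[0,0,-0.95]], angular=[[0,0,0],[0,0,0],[0,0,0],[0,0,0],[0,0,0]])

```text
clock: 29.75
tool_pos: [513.0, -112.9, 109.2]
tool_rot: [-2.427, -1.993, 0.001]
contact_force: [0.4, -0.1, -1.1]
finger_gap: 0.346
grip_force: 20.0
```

Call:
play_rows(offset=[[0.12,0.04,0],[0.32,0.12,0],[0.53,0.19,0],[0.75,0.27,0],[0.982,0.356,0]], angular=[[0,0,0],[0,0,0],[0,0,0],[0,0,0],[0,0,0]])

```text
clock: 30.17
tool_pos: [567.4, -22.3, 107.4]
tool_rot: [-2.427, -1.992, 0.002]
contact_force: [-0.2, -0.5, -1.8]
finger_gap: 0.345
grip_force: 20.0
```

Call:
play_rows(offset=[[0.2,0.07,0],[0.4,0.14,0],[0.6,0.22,0],[0.8,0.29,0],[0.982,0.355,0]], angular=[[0,0,0],[0,0,0],[0,0,0],[0,0,0],[0,0,0]])

```text
clock: 30.58
tool_pos: [621.3, 67.5, 107.0]
tool_rot: [-2.426, -1.994, 0.002]
contact_force: [0.4, -0.5, -0.7]
finger_gap: 0.341
grip_force: 20.0
```

Call:
play_rows(offset=[[0.22,0.08,0],[0.46,0.17,0],[0.7,0.25,0],[0.88,0.32,0],[0.983,0.356,0]], angular=[[0,0,0],[0,0,0],[0,0,0],[0,0,0],[0,0,0]])

```text
clock: 31.0
tool_pos: [675.5, 157.5, 107.0]
tool_rot: [-2.425, -1.995, 0.002]
contact_force: [0.0, -0.6, -1.4]
finger_gap: 0.345
grip_force: 20.0
```

Call:
play_rows(offset=[[0,0,0.05],[0,0,0.17],[0,0,0.33],[0,0,0.47],[0,0,0.53]], angular=[[0,0,0],[0,0,0],[0,0,0],[0,0,0],[0,0,0]])

```text
clock: 31.42
tool_pos: [672.8, 153.9, 51.4]
tool_rot: [-2.426, -1.99, 0.008]
contact_force: [-0.5, 0.7, -1.5]
finger_gap: 0.342
grip_force: 20.0
```

Call:
play_rows(offset=[[0,0,0],[0,0,0],[0,0,0],[0,0,0],[0,0,0]], angular=[[0,0,0],[0,0,0],[0,0,0],[0,0,0],[0,0,0]])

```text
clock: 31.83
tool_pos: [676.3, 155.1, 57.0]
tool_rot: [2.427, 1.993, 0.002]
contact_force: [-0.7, -0.6, -1.2]
finger_gap: 0.342
grip_force: 20.0
```

```bash
python3 - <<'E'
from h import *
for i in range(3): capture("side")
st=get_state();print(st["tool_pos"].round(2),st["finger_gap"])
plan((675.8,155.0,38))
E
```

```text
[675.99 155.13  56.56] 0.34447704699950954
call [-0.002 -0.002  0.186] [ 0.002 -0.     0.   ] -> [675.8 155.   38. ]
```

Call:
play_rows(offset=[[0,0,0.05],[0,0,0.1],[0,0,0.14],[0,0,0.17],[0,0,0.186]], angular=[[0,0,0],[0,0,0],[0,0,0],[0,0,0],[0,0,0]])

```text
clock: 32.4
tool_pos: [675.0, 155.0, 36.2]
tool_rot: [-2.427, -1.993, 0.002]
contact_force: [-0.5, -0.4, -1.7]
finger_gap: 0.339
grip_force: 20.0
```

Call:
play_rows(offset=[[0,0,0],[0,0,0.005],[0,0,0.012],[0,0,0.02],[0,0,0.025]], angular=[[0,0,0],[0,0,0],[0,0,0],[0,0,0],[0,0,0]])

```text
clock: 32.82
tool_pos: [675.8, 155.1, 35.0]
tool_rot: [2.427, 1.994, 0.0]
contact_force: [-0.1, 0.5, -1.6]
finger_gap: 0.34
grip_force: 20.0
```

Call:
play_rows(offset=[[0,0,0.003],[0,0,0.007],[0,0,0.01],[0,0,0.01],[0,0,0.01]], angular=[[0,0,0],[0,0,0],[0,0,0],[0,0,0],[0,0,0]])

```text
clock: 33.23
tool_pos: [675.7, 155.1, 34.3]
tool_rot: [2.428, 1.994, 0.0]
contact_force: [-2.4, -1.2, 3.0]
finger_gap: 0.34
grip_force: 20.0
```

Call:
play_rows(offset=[[0,0,0.003],[0,0,0.005],[0,0,0.005],[0,0,0.005],[0,0,0.005]], angular=[[0,0,0],[0,0,0],[0,0,0],[0,0,0],[0,0,0]])

```text
clock: 33.65
tool_pos: [675.8, 155.1, 34.3]
tool_rot: [2.427, 1.994, -0.0]
contact_force: [-4.0, -0.6, 6.3]
finger_gap: 0.344
grip_force: 20.0
```

Call:
play_rows(offset=[[0,0,-0.006],[0,0,-0.006],[0,0,-0.006]], angular=[[0,0,0],[0,0,0],[0,0,0]], squeeze=5)

```text
clock: 33.9
tool_pos: [675.9, 155.1, 34.2]
tool_rot: [2.427, 1.994, 0.001]
contact_force: [-1.9, -0.2, 3.2]
finger_gap: 0.349
grip_force: 5.0
```

Call:
play_rows(offset=[[0,0,0],[0,0,0],[0,0,0],[0,0,0],[0,0,0]], angular=[[0,0,0],[0,0,0],[0,0,0],[0,0,0],[0,0,0]], claw=0.2)

```text
clock: 34.32
tool_pos: [675.6, 155.0, 33.7]
tool_rot: [-2.428, -1.994, 0.0]
contact_force: [-0.8, -0.1, -0.2]
finger_gap: 0.598
grip_force: 0.0
```

Call:
play_rows(offset=[[0,0,-0.1],[0,0,-0.3],[0,0,-0.55],[0,0,-0.8],[0,0,-1]], angular=[[0,0,0],[0,0,0],[0,0,0],[0,0,0],[0,0,0]])

```text
clock: 34.73
tool_pos: [676.4, 155.1, 136.9]
tool_rot: [2.426, 1.993, 0.003]
contact_force: [-0.0, 0.5, 1.2]
finger_gap: 0.598
grip_force: 0.0
```

Call:
play_rows(offset=[[0.1,-0.2,-0.05],[0.2,-0.4,-0.1],[0.3,-0.6,-0.15],[0.4,-0.8,-0.2],[0.5,-1,-0.25]], angular=[[0,0,0],[0,0,0],[0,0,0],[0,0,0],[0,0,0]])

```text
clock: 35.15
tool_pos: [586.6, 224.1, 160.1]
tool_rot: [2.427, 1.994, 0.001]
contact_force: [0.3, -0.0, 0.2]
finger_gap: 0.601
grip_force: 0.0
```

Call:
play_rows(offset=[[0.2,-0.2,0],[0.4,-0.4,0],[0.6,-0.6,0],[0.8,-0.8,0],[0.9,-0.9,0]], angular=[[0,0,0],[0,0,0],[0,0,0],[0,0,0],[0,0,0]])

```text
clock: 35.57
tool_pos: [514.9, 331.4, 159.9]
tool_rot: [-2.425, -1.996, -0.001]
contact_force: [0.3, 0.8, -0.1]
finger_gap: 0.599
grip_force: 0.0
```

Call:
play_rows(offset=[[0.2,-0.1,0],[0.4,-0.2,0],[0.6,-0.3,0],[0.8,-0.4,0],[0.9,-0.4,0]], angular=[[0,0,0],[0,0,0],[0,0,0],[0,0,0],[0,0,0]])

```text
clock: 35.98
tool_pos: [493.9, 427.2, 159.5]
tool_rot: [-2.425, -1.996, -0.001]
contact_force: [0.0, 0.6, -0.1]
finger_gap: 0.6
grip_force: 0.0
```

```bash
python3 - <<'E'
from h import *
for i in range(8): s=capture("side")
t=capture("top")
for n,c,S,dd in(("side",s,[(675.9,154.3),(659.4,72.1),(644.1,-6),(625.9,-97.7)],0),("top",t,[(675.8,156.1),(659.5,73.2),(644.1,-4.3),(626.2,-96)],0)):
    g=cv2.cvtColor(c["frame"],cv2.COLOR_BGR2GRAY)
    for (x,y),h in zip(S,(36,47,58,69)):
        u,v=proj(c,(x,y,20+h));q,k=dark(g,round(u),round(v),7,'w');print(n,h,(ray(c,*q,20+h)[:2]-[x,y]).round(1),k)
a=s["frame"][120:320,180:450];b=t["frame"][100:300,180:500]
cv2.imwrite("pics/f.png",np.hstack([cv2.resize(a,(351,260)),cv2.resize(b,(416,260))]))
E
```

```text
side 36 [0.3 1.3] [ 8  4 27]
side 47 [0.1 0.3] [ 6  4 19]
side 58 [0.9 1.5] [ 5  7 24]
side 69 [7.4 3. ] [ 15  11 108]
top 36 [-0.8 -0.9] [10  9 65]
top 47 [-0.8 -0.9] [ 6  7 29]
top 58 [-1.  -0.9] [ 4  4 13]
top 69 [-0.9 -0.7] [3 3 7]
```

View pics/f.png

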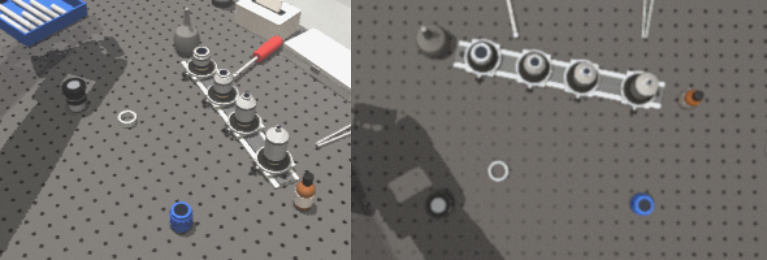

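All four stand upright on their seats, shortest to longest towards the oil bottle. The top view puts each about 1 mm from centre. The bottle, eyepiece and blue look-alike are untouched, so I'm handing the job in.

```bash
python3 -c "
from bench import finish_job;print(finish_job())"
```

```text
the job is handed in; nothing more can be done
None
```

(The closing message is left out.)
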